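# Seat the photometer's sample slide at its middle latch and take the reading

## Task

With the fingertips push the photometer's blue-ended sample slide all the way in to its stop, then let go of it so that its spring brings it back and the red-headed stop pin latches it half way. Once it sits latched, press the green button on the grey box right down to take the reading, and let it come up again. Only push and press: grip and lift nothing, and leave the bottles and glassware where they stand.

Things in the scene. Friction and masses are not known exactly. Their poses are not given: they have to be found in the camera images.
- meter: Photometer, fixed to the bench: white housing 160 x 220 x 105 tall (blue lid, local x 50 to 210) with a low bed in front of it (local x -75 to 50, 130 wide) and an aluminium bridge over the slide at local x -14 to 14, top 80 high. Origin on the bench surface below the stop pin; its x axis (level) is the direction in which the slide is pushed in, away from the robot, z up. Its place and yaw vary.
- slide_face (a point): Centre of the outer end face of the sample slide, the face to push (along the meter's +x). The slide is a white bar with a blue end, 90 wide, from 12 to 47 above the bench (this point 29.5 up); it sticks out towards the robot, its end 140 from the meter's origin at rest, 80 when fully in; nothing is in front of it. It moves with the slide; its axes are the meter's.
- sample_slide (a joint): Travel of the slide in m: 0 out at rest (start), 0.060 fully in at the hard stop, 0.030 half way, where it latches. A spring pushes it out with 3 N at 0 rising to 8.4 N at 0.060, with damping that adds about 1.5 N at 0.05 m/s; the ramp under the pin adds some 2 to 3 N between about 0.008 and 0.022. Beyond about 0.031 the pin drops behind a tooth on the slide, so that when let go the slide springs back (in about half a second) and stays at 0.030.
- stop_pin (a joint): Lift of the stop pin in m: 0 down, at most 0.010; the slide's tooth lifts it by itself to about 0.007 in passing.
- pin_head (a point): Top of the red head (diameter 20) of the stop pin, on the bridge, 106 above the bench when down.
- read_button_top (a point): Centre of the top of the green push button (diameter 36, dark collar of diameter 52) on a grey box 85 x 85 x 40 fixed to the bench to the left or right of the photometer. The top is 58 above the bench; pressed straight down.
- read_button (a joint): Press of the green button in m: 0 up, 0.006 fully down (5 N); it springs back.
- dropper_clear: Bystander, leave alone: clear glass dropper bottle with black bulb, diameter 42, 90 tall, beside the slide on its left (mm). Origin at the centre of its underside.
- dropper_brown: Bystander, leave alone: brown glass dropper bottle with red bulb, diameter 42, 90 tall, beside the slide on its right (mm). Origin at the centre of its underside.
- beaker: Bystander, leave alone: empty glass beaker, diameter 76, 100 tall (mm). Origin at the centre of its underside.
- flask: Bystander, leave alone: conical glass flask, diameter 80, 115 tall (mm). Origin at the centre of its underside.
- wash_bottle: Bystander, leave alone: white wash bottle with red cap and spout, diameter 62, 172 tall (mm). Origin at the centre of its underside.
- amber_bottle: Bystander, leave alone: brown bottle with black cap, diameter 64, 130 tall (mm). Origin at the centre of its underside.
- cell_box: Bystander, leave alone: blue box of glass cells, 90 x 55, 40 tall (mm). Origin at the centre of its underside.
There are look-alikes about, which are no part of the job. Leave any yellow look-alike of the part that bears read_button_top alone.

How it is judged:
On the way, in this order (a step that is already met when the one before it is completed fails the run):
1. the slide is pushed in to its stop (at least 54 of 60 mm) (value of joint sample_slide above 0.054 m).
2. the slide, let go, has come back and rests latched half way (30 mm, within 3.5 mm), pin down, untouched (value of joint sample_slide between 0.0265 and 0.0335 m and velocity of joint sample_slide between -0.005 and 0.005 m/s and value of joint stop_pin below 0.003 m and contact force between the fingers and anything else below 0.3 N), for 0.2 s.
3. the green button is pressed down (at least 4.5 of 6 mm) (value of joint read_button above 0.0045 m).
At the end, for the whole second after the job is handed in: The slide rests latched half way (30 mm, within 3.5 mm) with the stop pin down (within 3 mm), and the green button is up again (within 1.5 mm) (value of joint sample_slide between 0.0265 and 0.0335 m and velocity of joint sample_slide between -0.005 and 0.005 m/s and value of joint stop_pin below 0.003 m and value of joint read_button below 0.0015 m); the robot touches nothing.
It fails at once if the green button is pressed (over 3 mm) while the slide is not at its middle latch (value of joint read_button above 0.003 m and not (value of joint sample_slide between 0.0265 and 0.0335 m)).
It fails at once if a bottle, glass or box is lifted, knocked over or shifted by more than 20 mm (distance of any of dropper_clear, dropper_brown, beaker, flask, wash_bottle, amber_bottle, cell_box from where it was at the start of the episode above 0.02 m).
It also fails if it takes over 48 s, if anything falls off the work surface, if the arm or the gripper's body presses on something with over 40 N, if the wrist force passes 120 N, or if a joint passes its speed limit or range.

## Robot

A 6-joint arm with a two-finger parallel gripper is mounted at the origin on the work surface. World frame = base frame: x ahead of the robot, y to its left, z up, the work surface at z = 0. Lengths are in m, angles in rad, forces in N, time in s.
With the tool pointing down it reaches from about 0.35 to 0.975 m from the base axis. Payload 4.9 kg.
Tool frame: the origin (TCP) lies midway between the tips of the shut fingers; the grasp point (between the pads) lies ctrl.tcp_to_grasp behind it (ctrl.tcp_to_grasp is the distance from the TCP to the grasp point, in m); z points along the fingers, y is the direction in which the jaws open and shut (so a half turn about z gives the same grasp; the last joint's range is limited). The gripper opens to 85 mm and grips with 20 to 120 N. Pads are 22 mm wide; open, the fingers measure 114 mm over their backs; the gripper's body (76 mm by 85 mm) begins 54 mm behind the grasp point. The pads swing forward as they close: fully open they stand 13 mm farther back than shut.
Start: joints at [1.068, 0.053, 1.613, -0, 1.476, -0.119], TCP at [0.234, 0.58, 0.231] pointing down, gripper open.
Joint ranges: [-3.01, 3.01], [-1.01, 2.22], [0.06, 2.58], [-1.02, 4.17], [0.09, 2.62], [-3.14, 3.14]. Speed limits (rad/s): [2.57, 2.57, 3.14, 3.14, 3.14, 3.14].

## Interface

Orientations are given as a rotation vector (axis times angle).
In Python, from station import ctrl, get_image, calibration, finish_job, models gives the robot as it stands.
- The arm moves only by the shell command python3 -m creep 'ROWS' [FORCE]. ROWS is JSON, a list of rows, each a list of 7 numbers: the opening, from 0 (shut) to 1 (fully open), then the shift along the tool's x, y, z in m, then the turn, a rotation vector about the tool's x, y, z in degrees. A call has 1 to 20 rows; each row shifts and turns the commanded pose from where the row before left it, along the tool's axes as they then stand; what a row does not reach is not made up. A row lasts 1/10 s, in which the tool goes at most 50 mm and 8.59 degrees, less where a joint would pass 70% of its speed; a pose out of reach is approached as far as the arm can. A call with a gripper value outside its range is refused whole. The fingers move at their own pace and stop on an object; FORCE is the grip in N (left out, the last holds). Time passes only in rows, so rows that do not move let the fingers close. It gives the time, the measured TCP pose, the force and the opening at its end, in the units of the state.
- ctrl.get_obs(): the state, without advancing time (a new reading comes with each control period).
- get_image(name): name is "scene" or "top" or "wrist"; returns the picture (400x640x3 uint8, red, green, blue); there is no depth.
- calibration(name): a dict with "mtx" (3x3 intrinsics, pixels), "k1" (the pictures are not rectified: a ray, as slopes to the right and down, at radius r is drawn at 1 + k1 r^2 times it, then the intrinsics apply), "R" (3x3) and "t" (3): a world point X has camera coordinates R X + t. Camera axes: x right, y down, z forward; pixel columns grow to the right and rows downward; lengths in m; the calibration is good to about 2 mm. A picture is of the moment at which its call begins: read the wrist's pose just before it. calibration takes no time and is no camera call; for the wrist camera it gives the pose at the moment of the call.
- finish_job(): hands the job in, once; it reports no verdict.
Trained networks look in the newest picture that a camera, given by its name, has taken for a name from the list of things; names that differ only in an ending like _2 or _b are one class to them, and where a whole thing is asked for, a point or a joint stands for the part that bears it (a point fixed in the world has none). Each returns a list of dicts, best first, with "conf" (0 to 1); they miss things now and then, are a little off and sometimes report something else, mostly with a low value. They report only what shows in the picture. A call takes as long as a camera call. They do not tell look-alikes from the thing itself.
- models.search_frame(camera, name): "extent" ([left, top, right, bottom] in pixels, round what is visible of it).
The state is a dict: "t": time; "q": joint angles; "dq": joint speeds; "effort": joint torques, N m; "tool_pos": TCP position; "tool_rot": TCP orientation; "contact_force": force on the tool from outside, world axes, zero at the start; "wrist_torque": the same for the moment, N m; "opening": finger opening in m.
Only numpy, scipy, OpenCV 4.12 (cv2) and the standard library are available. Lean on these libraries where they do the work, as an engineer would, in place of code of your own. Each camera call takes 0.05 s, during which the arm holds its last target. There are 200 camera calls.

## Working session

There is one attempt and no reset: what is moved stays moved. The work goes in short steps, Python scripts to look and compute and a shell command to move; the robot and the scene stay as the last step left them, time stands still between calls to the robot, and variables do not carry over. Pictures are saved under pics/ and viewed, about 8 in all and at most 12, crops included, and the job is handed in when it is done.

```bash
mkdir -p pics; ls; cat > h.py <<'E'
import numpy as np, cv2
from station import ctrl,get_image,calibration,models,finish_job
def snap(cam,fn=None):
    im=get_image(cam)
    if fn: cv2.imwrite('pics/'+fn,im[:,:,::-1])
    return im
def ray(c,u,v):
    K=np.array(c['mtx']);d=np.array([(u-K[0,2])/K[0,0],(v-K[1,2])/K[1,1]]);s=d.copy()
    for _ in range(20): s=d/(1+c['k1']*(s@s))
    R=np.array(c['R']);t=np.array(c['t'])
    return -R.T@t, R.T@np.array([s[0],s[1],1])
def atz(c,u,v,z):
    o,d=ray(c,u,v);return o+d*(z-o[2])/d[2]
def proj(c,X):
    p=np.array(c['R'])@np.array(X)+np.array(c['t']);s=p[:2]/p[2];s=s*(1+c['k1']*(s@s));K=np.array(c['mtx'])
    return K[0,0]*s[0]+K[0,2],K[1,1]*s[1]+K[1,2]
E
python3 - <<'E'
from h import *
np.set_printoptions(precision=3,suppress=True)
o=ctrl.get_obs();print(o['t'],o['tool_pos'],o['tool_rot'],o['contact_force'])
for c in('top','scene'):
    snap(c,c+'0.png');cal=calibration(c);print(c,-np.array(cal['R']).T@cal['t'])
    for n,z in(('pin_head',.106),('slide_face',.0295),('read_button_top',.058),('meter',.1)):
        for r in models.search_frame(c,n)[:3]:
            l,t,rr,b=r['extent'];print(n,round(r['conf'],2),np.round(r['extent']),atz(cal,(l+rr)/2,(t+b)/2,z))
E
```

```text
pics
0.0 [0.234 0.579 0.23 ] [-0.599 -3.083  0.003] [ 0.423 -0.226  0.485]
top [ 0.416 -0.003  1.222]
slide_face 0.7 [320. 151. 358. 212.] [ 0.614 -0.021  0.03 ]
read_button_top 0.42 [224. 195. 238. 205.] [0.543 0.322 0.058]
meter 0.95 [310.  96. 384. 214.] [ 0.685 -0.044  0.1  ]
scene [1.564 0.263 1.079]
pin_head 0.47 [286. 224. 294. 236.] [ 0.68  -0.025  0.106]
pin_head 0.28 [414. 222. 427. 236.] [0.589 0.32  0.106]
slide_face 0.84 [282. 206. 326. 245.] [ 0.582 -0.012  0.03 ]
read_button_top 0.63 [415. 225. 426. 235.] [0.545 0.323 0.058]
read_button_top 0.47 [423. 193. 434. 202.] [0.399 0.335 0.058]
meter 0.83 [221. 203. 324. 321.] [ 0.792 -0.041  0.1  ]
```

```bash
python3 - <<'E'
import cv2
a=cv2.imread('pics/top0.png');cv2.imwrite('pics/t1.png',cv2.resize(a[80:270,190:430],None,fx=3.3,fy=3.15,interpolation=cv2.INTER_CUBIC))
E
```

```text
(no output)
```

View pics/t1.png

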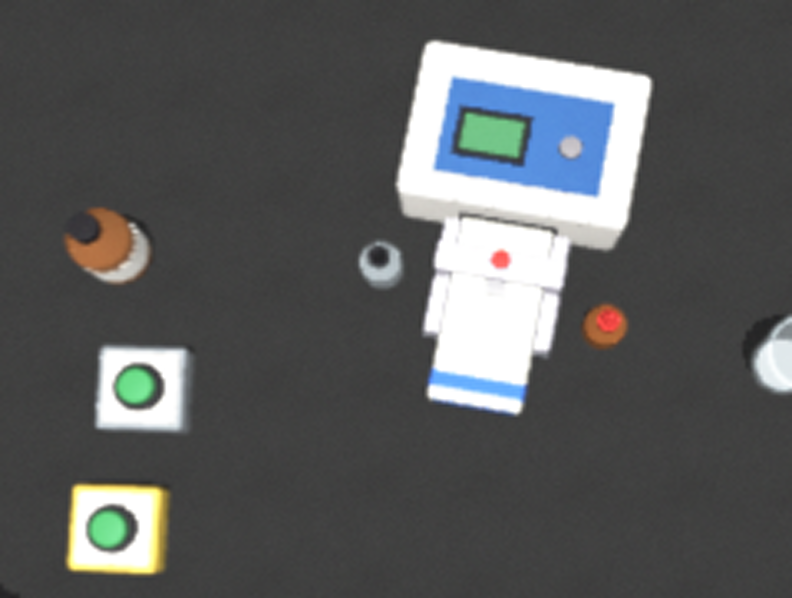

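View pics/scene0.png

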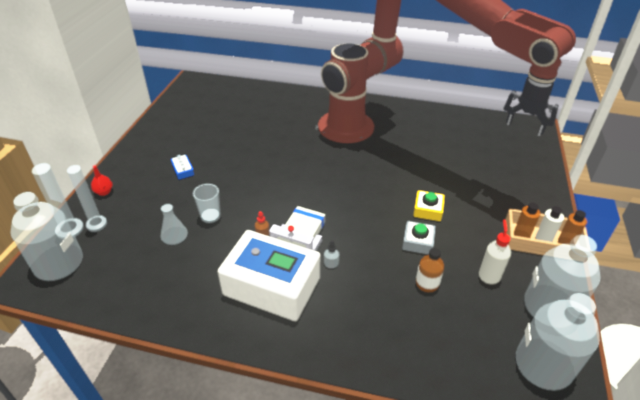

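The top view shows the pin at crop (501,259), the slide's blue end at about (477,395) and the grey box's green button at (137,385). The yellow look-alike is below it at (110,528). Both droppers stand clear of the slide end. Next I refine with colour centroids.

```bash
cat > m.py <<'E'
from h import *
np.set_printoptions(precision=4,suppress=True)
cal=calibration('top')
hsv=None
def cen(im,lo,hi,box):
    hsv=cv2.cvtColor(im,cv2.COLOR_RGB2HSV);m=cv2.inRange(hsv,lo,hi);k=np.zeros_like(m);l,t,r,b=box;k[t:b,l:r]=m[t:b,l:r]
    ys,xs=np.nonzero(k);return np.c_[xs,ys].astype(float)
im=cv2.imread('pics/top0.png')[:,:,::-1].copy()
pin=cen(im,(0,110,90),(8,255,255),(330,150,350,172)) 
btn=cen(im,(50,80,60),(85,255,255),(220,190,245,212))
st=cen(im,(95,90,90),(125,255,255),(315,190,355,212))
lid=cen(im,(95,90,60),(125,255,255),(315,100,380,145))
for n,p,z in(('pin',pin,.104),('btn',btn,.057),('stripe',st,.047)): print(n,len(p),p.mean(0),atz(cal,*p.mean(0),z))
for n,p,z in(('stripe',st,.047),('lid',lid,.105)):
    r=cv2.minAreaRect(p.astype(np.float32));c=np.array([atz(cal,*q,z)[:2] for q in cv2.boxPoints(r)])
    e=c-np.roll(c,1,0);print(n,len(p),np.linalg.norm(e,axis=1),np.degrees(np.arctan2(e[:,1],e[:,0])),c.mean(0))
E
python3 m.py
```

```text
pin 19 [341.3684 161.7895] [ 0.6633 -0.0257  0.104 ]
btn 113 [230.6637 201.9204] [0.5356 0.3239 0.057 ]
stripe 140 [334.5571 202.2   ] [ 0.5437 -0.0078  0.047 ]
stripe 140 [0.0956 0.0325 0.0959 0.0324] [ 81.2145  -8.4885 -98.8375 171.0083] [ 0.5366 -0.0058]
lid 1139 [0.1554 0.0961 0.1571 0.0957] [ 81.0975  -8.0191 -99.0612 170.9977] [ 0.7874 -0.045 ]
```

```bash
cat > d.py <<'E'
import sys
from h import *
from scipy.spatial.transform import Rotation as Ro
np.set_printoptions(precision=4,suppress=True)
O=np.array([.6633,-.0257,0]);M=Ro.from_euler('z',-8.6,degrees=True).as_matrix()
def rep(W):
    o=ctrl.get_obs();R=Ro.from_rotvec(o['tool_rot']).as_matrix()
    print('t',o['t'],'pos',np.array(o['tool_pos']),'F',np.array(o['contact_force']),'open',o['opening'])
    print('local',M.T@(np.array(o['tool_pos'])-O),'turn err deg',np.degrees(Ro.from_matrix(R.T@M@np.diag([-1,1,-1])).as_rotvec()))
    print('goal',W,'tool delta',R.T@(W-np.array(o['tool_pos'])))
if __name__=='__main__':
    a=[float(x) for x in sys.argv[2:]]
    rep(O+M@np.array(a) if sys.argv[1]=='m' else np.array(a))
E
python3 -m creep '[[0,0,0,0,0,0,-6.7],[0,0,0,0,0,0,-6.7],[0,0,0,0,0,0,0]]' 40; python3 d.py m -.191 0 .15; python3 -c "from h import *;print(ctrl.tcp_to_grasp)"
```

```text
t: 0.8
tool_pos: [0.234, 0.5795, 0.2313]
tool_rot: [0.236, 3.133, 0.0]
contact_force: [0.7, 0.1, -0.0]
opening: 0.0443
t 0.8 pos [0.234  0.5795 0.2313] F [ 0.7088  0.1178 -0.0444] open 0.044309518596737346
local [-0.5149  0.5342  0.2313] turn err deg [ 0.0042  0.0026 -0.0031]
goal [0.4744 0.0029 0.15  ] tool delta [-0.324  -0.5342  0.0813]
0.0187
```

```bash
python3 -m creep '[[0,-0.02,-0.034,0.005,0,0,0],[0,-0.02,-0.034,0.005,0,0,0],[0,-0.02,-0.034,0.005,0,0,0],[0,-0.02,-0.034,0.005,0,0,0],[0,-0.02,-0.034,0.005,0,0,0],[0,-0.02,-0.034,0.005,0,0,0],[0,-0.02,-0.034,0.005,0,0,0],[0,-0.02,-0.034,0.005,0,0,0],[0,-0.02,-0.034,0.005,0,0,0],[0,-0.02,-0.034,0.005,0,0,0],[0,-0.02,-0.034,0.005,0,0,0],[0,-0.02,-0.034,0.005,0,0,0],[0,-0.02,-0.034,0.005,0,0,0],[0,-0.02,-0.034,0.005,0,0,0],[0,-0.02,-0.034,0.005,0,0,0],[0,-0.02,-0.024,0.005,0,0,0],[0,0,0,0,0,0,0],[0,0,0,0,0,0,0]]'; python3 - <<'E'
from h import *
from d import rep,O,M
rep(O+M@np.array([-.191,0,.022]))
c=calibration('wrist');im=snap('wrist','w1.png')
for x in((-.14,0,.0295),(0,0,.106),(-.14,.045,.047),(-.14,-.045,.047)): print(proj(c,O+M@np.array(x)))
E
```

```text
t: 2.6
tool_pos: [0.4706, 0.0034, 0.1512]
tool_rot: [-0.24, -3.132, -0.001]
contact_force: [-0.3, -0.5, 0.4]
opening: 0.0003
t 2.6 pos [0.4706 0.0034 0.1512] F [-0.326  -0.476   0.4322] open 0.0002903751165019666
local [-0.1949 -0.      0.1512] turn err deg [ 0.0217 -0.0425 -0.1715]
goal [0.4744 0.0029 0.022 ] tool delta [-0.004  -0.      0.1292]
(np.float64(323.013267139454), np.float64(251.95842680189187))
(np.float64(323.47820692968963), np.float64(437.9616724441986))
(np.float64(373.11040705155955), np.float64(260.34879393320847))
(np.float64(272.8790109214414), np.float64(260.62930865224257))
```

View pics/w1.png

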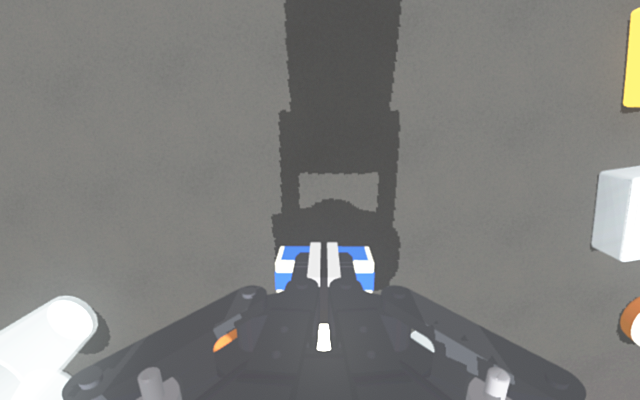

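The wrist view shows the slide end's top corners at (274,260) and (374,260), within 1-2 px of where I predicted them. The fingers are centred on it and nothing is in between. I'll descend and advance to contact.

```bash
python3 -m creep '[[0,0,0,0.02,0,0,0],[0,0,0,0.03,0,0,0],[0,0,0,0.03,0,0,0],[0,0,0,0.03,0,0,0],[0,0,0,0.019,0,0,0],[0,0,0,0,0,0,0],[0,-0.01,0,0,0,0,0],[0,-0.01,0,0,0,0,0],[0,-0.01,0,0,0,0,0],[0,-0.005,0,0,0,0,0],[0,-0.005,0,0,0,0,0],[0,-0.005,0,0,0,0,0],[0,-0.005,0,0,0,0,0],[0,0,0,0,0,0,0],[0,0,0,0,0,0,0]]'; python3 d.py m -.091 0 .022
```

```text
t: 4.15
tool_pos: [0.5196, -0.0038, 0.022]
tool_rot: [-0.235, -3.131, 0.0]
contact_force: [-4.3, 0.3, 1.6]
opening: 0.0002
t 4.15 pos [ 0.5196 -0.0038  0.022 ] F [-4.2611  0.3057  1.5733] open 0.0002274351651932636
local [-0.1454  0.0002  0.022 ] turn err deg [-0.012  -0.0774  0.0071]
goal [ 0.5733 -0.0121  0.022 ] tool delta [-0.0544 -0.0002 -0.0001]
```

```bash
python3 -m creep '[[0,-0.005,0,0,0,0,0],[0,-0.005,0,0,0,0,0],[0,-0.005,0,0,0,0,0],[0,-0.005,0,0,0,0,0],[0,-0.005,0,0,0,0,0],[0,-0.005,0,0,0,0,0],[0,-0.005,0,0,0,0,0],[0,-0.005,0,0,0,0,0],[0,-0.005,0,0,0,0,0],[0,-0.003,0,0,0,0,0],[0,-0.002,0,0,0,0,0],[0,-0.002,0,0,0,0,0],[0,0,0,0,0,0,0],[0,0,0,0,0,0,0]]'; python3 d.py m -.091 0 .022
```

```text
t: 5.55
tool_pos: [0.5689, -0.0114, 0.0211]
tool_rot: [-0.235, -3.127, 0.0]
contact_force: [-8.5, 0.4, 3.6]
opening: -0.0001
t 5.55 pos [ 0.5689 -0.0114  0.0211] F [-8.4865  0.3932  3.6185] open -0.00011607209651117798
local [-0.0954  0.      0.0211] turn err deg [-0.0423 -0.3441  0.0205]
goal [ 0.5733 -0.0121  0.022 ] tool delta [-0.0044 -0.     -0.0009]
```

```bash
python3 -m creep '[[0,-0.002,0,0,0,0,0],[0,-0.002,0,0,0,0,0],[0,0,0,0,0,0,0],[0,0,0,0,0,0,0]]'; python3 -m creep '[[0,-0.002,0,0,0,0,0],[0,-0.002,0,0,0,0,0],[0,0,0,0,0,0,0],[0,0,0,0,0,0,0]]'; python3 d.py m -.091 0 .022
```

```text
t: 5.95
tool_pos: [0.5728, -0.012, 0.0211]
tool_rot: [-0.235, -3.127, 0.001]
contact_force: [-8.0, -0.3, 4.0]
opening: -0.0002
t: 6.35
tool_pos: [0.5744, -0.0123, 0.021]
tool_rot: [-0.234, -3.12, 0.0]
contact_force: [-17.5, 0.5, 11.1]
opening: -0.0002
t 6.35 pos [ 0.5744 -0.0123  0.021 ] F [-17.4564   0.4832  11.076 ] open -0.00024618333309106945
local [-0.0899 -0.      0.021 ] turn err deg [-0.0613 -0.7237  0.0324]
goal [ 0.5733 -0.0121  0.022 ] tool delta [ 0.0011  0.     -0.001 ]
```

The force jumped to 17 N and the motion stalled at local x = -0.090, so the slide is at its hard stop. Now I back off.

```bash
python3 -m creep '[[0,0.02,0,0,0,0,0],[0,0.03,0,0,0,0,0],[0,0.03,0,0,0,0,0],[0,0.03,0,0,0,0,0],[0,0,0,0,0,0,0],[0,0,0,-0.03,0,0,0],[0,0,0,-0.03,0,0,0],[0,0,0,-0.03,0,0,0],[0,0,0,-0.03,0,0,0],[0,0,0,0,0,0,0],[0,0,0,0,0,0,0]]'; python3 - <<'E'
from h import *
from d import rep,O,M
rep(np.array([.5356,.3239,.12]))
a=snap('top','top2.png');w=snap('wrist');s=snap('scene')
c=cv2.resize(a[140:220,300:380],(480,480),interpolation=cv2.INTER_CUBIC)
s=cv2.resize(s[195:265,265:345],(480,420),interpolation=cv2.INTER_CUBIC)
b=np.zeros((480,800,3),np.uint8);b[:400,:400]=cv2.resize(c,(400,400));b[:350,400:]=cv2.resize(s,(400,350))
cv2.imwrite('pics/c2.png',b[:,:,::-1])
cw=calibration('wrist');ct=calibration('top')
for d in(0,.03,.06):print(d,proj(ct,O+M@np.array([-.14+d,0,.047])),proj(cw,O+M@np.array([-.14+d,0,.047])))
cv2.imwrite('pics/w2.png',w[:,:,::-1])
E
```

```text
t: 7.45
tool_pos: [0.4721, 0.0035, 0.1435]
tool_rot: [0.235, 3.129, -0.0]
contact_force: [1.1, -0.5, 0.2]
opening: 0.0
t 7.45 pos [0.4721 0.0035 0.1435] F [ 1.0666 -0.505   0.2094] open 8.184990185492744e-06
local [-0.1934  0.0003  0.1435] turn err deg [0.0052 0.2103 0.0073]
goal [0.5356 0.3239 0.12  ] tool delta [-0.0148  0.3263  0.0236]
0 (np.float64(333.4618806336359), np.float64(208.0491702986092)) (np.float64(322.48943680369854), np.float64(267.0146590785421))
0.03 (np.float64(335.07857213403213), np.float64(198.86146692779428)) (np.float64(322.52669468290543), np.float64(297.0082353792279))
0.06 (np.float64(336.6858594874706), np.float64(189.72478340273165)) (np.float64(322.5621470043712), np.float64(324.96750768963886))
```

View pics/c2.png

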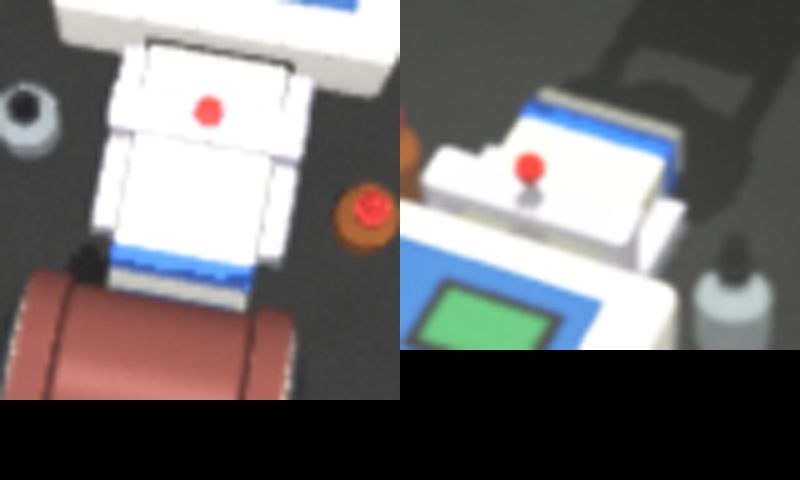

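View pics/w2.png

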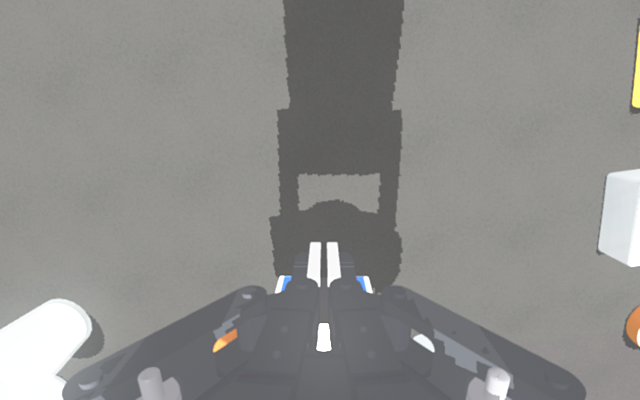

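The slide shows latched. In the top crop its end edge is at about row 290, and I predicted 294 for 30 mm. In the wrist view the top edge is at about row 292 against 297 predicted (267 at rest), and the pin is down. Next I move towards the button and stop short to check it from near.

```bash
python3 -m creep '[[0,0,0.02,0,0,0,0],[0,0,0.03,0,0,0,0],[0,0,0.03,0,0,0,0],[0,0,0.03,0,0,0,0],[0,0,0.03,0,0,0,0],[0,0,0.03,0,0,0,0],[0,0,0.03,0,0,0,0],[0,0.03,0.03,0,0,0,0],[0,0.03,0.02,0,0,0,0],[0,0,0,0,0,0,0],[0,0,0,0,0,0,0]]'; python3 - <<'E'
from h import *
from d import rep,O,M
rep(np.array([.5356,.3239,.1]))
c=calibration('wrist');im=snap('wrist','w3.png')
h=cv2.cvtColor(im,cv2.COLOR_RGB2HSV);m=cv2.inRange(h,(50,80,60),(85,255,255))
n,l,s,ce=cv2.connectedComponentsWithStats(m)
for i in range(1,n):
    if s[i,4]>60: print(s[i],ce[i],atz(c,*ce[i],.057))
print('pred',proj(c,(.5356,.3239,.057)))
E
```

```text
t: 8.7
tool_pos: [0.4478, 0.26, 0.1409]
tool_rot: [-0.233, -3.131, 0.002]
contact_force: [0.2, -0.1, -0.0]
opening: 0.0003
t 8.7 pos [0.4478 0.26   0.1409] F [ 0.2257 -0.0812 -0.0198] open 0.000294551556744171
local [-0.2558  0.2502  0.1409] turn err deg [-0.0779 -0.0856  0.1046]
goal [0.5356 0.3239 0.1   ] tool delta [-0.0774  0.0763  0.0407]
[ 401   95   48   50 1755] [425.7202 120.4809] [0.3922 0.3434 0.057 ]
[393 275  40  26 524] [415.6813 285.3531] [0.5265 0.3278 0.057 ]
pred (np.float64(411.7189348361026), np.float64(295.1738090007318))
```

View pics/w3.png

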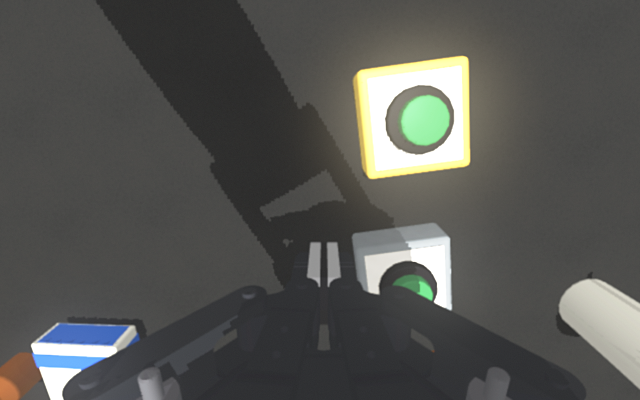

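The grey box's button is at (393-433, from row 275). With a radius of about 21 px its centre is near (412,296), which matches the prediction of (412,295). The yellow look-alike is at (425,120), well away. I'll move above the grey box's button.

```bash
python3 -m creep '[[0,-0.02,0.02,0.01,0,0,0],[0,-0.02,0.02,0.01,0,0,0],[0,-0.02,0.02,0.01,0,0,0],[0,-0.0175,0.0163,0.0107,0,0,0],[0,0,0,0.02,0,0,0],[0,0,0,0.01,0,0,0],[0,0,0,0,0,0,0],[0,0,0,0,0,0,0]]'; python3 d.py w .5356 .3239 .052
```

```text
t: 9.55
tool_pos: [0.5368, 0.323, 0.0715]
tool_rot: [-0.237, -3.132, 0.0]
contact_force: [0.3, -0.8, 0.4]
opening: -0.0001
t 9.55 pos [0.5368 0.323  0.0715] F [ 0.2703 -0.8265  0.3523] open -7.19436447067755e-05
local [-0.1772  0.3259  0.0715] turn err deg [-0.0154 -0.0193 -0.0454]
goal [0.5356 0.3239 0.052 ] tool delta [0.0013 0.0007 0.0195]
```

```bash
python3 -m creep '[[0,0.001,0.001,0.005,0,0,0],[0,0,0,0.005,0,0,0],[0,0,0,0.004,0,0,0],[0,0,0,0.003,0,0,0],[0,0,0,0.002,0,0,0],[0,0,0,0,0,0,0],[0,0,0,0,0,0,0]]'; python3 d.py w .5356 .3239 .052
```

```text
t: 10.25
tool_pos: [0.5364, 0.3252, 0.0559]
tool_rot: [0.235, 3.132, -0.0]
contact_force: [-6.8, -3.2, 14.8]
opening: 0.0
t 10.25 pos [0.5364 0.3252 0.0559] F [-6.8076 -3.1884 14.7824] open 3.9550853751605266e-05
local [-0.1779  0.328   0.0559] turn err deg [-0.0009  0.0274  0.0323]
goal [0.5356 0.3239 0.052 ] tool delta [ 0.0006 -0.0014  0.0039]
```

```bash
python3 - <<'E'
from h import *
o=ctrl.get_obs();print(o['contact_force'],o['wrist_torque'],o['q'])
s=snap('scene');t=snap('top')
b=np.zeros((400,800,3),np.uint8)
b[:,:400]=cv2.resize(s[180:280,380:480],(400,400),interpolation=cv2.INTER_CUBIC);b[:,400:]=cv2.resize(t[150:230,200:280],(400,400),interpolation=cv2.INTER_CUBIC)
cv2.imwrite('pics/c3.png',b[:,:,::-1])
E
```

```text
[-6.80764905 -3.18836055 14.78235755] [-0.61050658  1.05945737 -0.05425916] [ 4.26591377e-01  2.22228124e-01  1.73506861e+00 -2.95237603e-04
  1.18390335e+00 -9.94558607e-01]
```

View pics/c3.png

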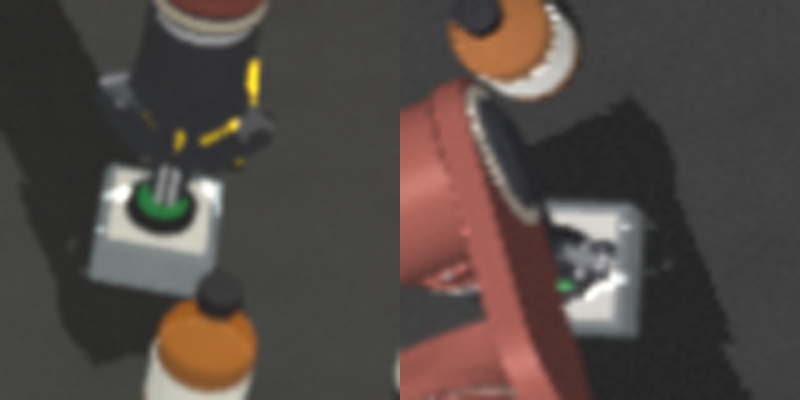

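The fingers sit on the grey box's green button, clear of the amber bottle. The force is already 15 N at z=0.056, so I'll press a bit further and watch whether z still gives.

```bash
python3 -m creep '[[0,0,0,0.002,0,0,0],[0,0,0,0.001,0,0,0],[0,0,0,0,0,0,0],[0,0,0,0,0,0,0]]';  python3 -m creep '[[0,0,0,0.002,0,0,0],[0,0,0,0.001,0,0,0],[0,0,0,0,0,0,0],[0,0,0,0,0,0,0]]'
```

```text
t: 10.75
tool_pos: [0.5366, 0.3253, 0.0556]
tool_rot: [-0.234, -3.133, 0.001]
contact_force: [-13.6, -6.9, 28.8]
opening: 0.0001
t: 11.15
tool_pos: [0.5367, 0.3254, 0.0554]
tool_rot: [-0.234, -3.132, 0.002]
contact_force: [-19.6, -9.7, 41.5]
opening: -0.0004
```

It is a hard stop at z≈0.0556. To see whether the full spring stroke lies above it, I'll release in small steps.

```bash
python3 -m creep '[[0,0,0,-0.004,0,0,0],[0,0,0,-0.004,0,0,0],[0,0,0,0,0,0,0],[0,0,0,0,0,0,0]]'|egrep 'pos|force'; for i in 1; do python3 -m creep '[[0,0,0,-0.0015,0,0,0],[0,0,0,0,0,0,0]]'|egrep 'pos|force'; python3 -m creep '[[0,0,0,-0.0015,0,0,0],[0,0,0,0,0,0,0]]'|egrep 'pos|force'; python3 -m creep '[[0,0,0,-0.0015,0,0,0],[0,0,0,0,0,0,0]]'|egrep 'pos|force'; python3 -m creep '[[0,0,0,-0.0015,0,0,0],[0,0,0,0,0,0,0]]'|egrep 'pos|force';python3 -m creep '[[0,0,0,-0.0015,0,0,0],[0,0,0,0,0,0,0]]'|egrep 'pos|force';python3 -m creep '[[0,0,0,-0.0015,0,0,0],[0,0,0,0,0,0,0]]'|egrep 'pos|force';done
```

```text
tool_pos: [0.5367, 0.3253, 0.056]
contact_force: [-0.9, -0.7, 8.1]
tool_pos: [0.5367, 0.3253, 0.0568]
contact_force: [1.4, 1.2, 4.3]
tool_pos: [0.5366, 0.3253, 0.0581]
contact_force: [3.1, 1.8, 3.7]
tool_pos: [0.536, 0.3249, 0.0591]
contact_force: [2.4, 1.3, 2.8]
tool_pos: [0.5355, 0.3247, 0.0603]
contact_force: [0.2, 0.9, 2.4]
tool_pos: [0.5353, 0.3246, 0.0617]
contact_force: [0.6, -0.6, 1.3]
tool_pos: [0.5351, 0.3246, 0.063]
contact_force: [-0.8, -0.4, 0.5]
```

The force falls steadily from about 5 N at 0.056 to about 0.5 N at 0.063. That is the full 6 mm button stroke, so it was bottomed, and the tip or height has an offset of about 4 mm. I'll retract and check.

```bash
python3 -m creep '[[0,0,0,-0.02,0,0,0],[0,0,0,-0.03,0,0,0],[0,0,0,-0.03,0,0,0],[0,0,0,-0.03,0,0,0],[0,0.03,0,0,0,0,0],[0,0.03,0,0,0,0,0],[0,0.03,0.02,0,0,0,0],[0,0.03,0.02,0,0,0,0],[0,0.02,0.02,0,0,0,0],[0,0,0,0,0,0,0],[0,0,0,0,0,0,0],[0,0,0,0,0,0,0]]'; python3 - <<'E'
from h import *
from d import O,M
im=snap('top');c=calibration('top')
h=cv2.cvtColor(im,cv2.COLOR_RGB2HSV);m=cv2.inRange(h,(95,90,90),(125,255,255));k=np.zeros_like(m);k[180:212,315:355]=m[180:212,315:355]
ys,xs=np.nonzero(k);p=atz(c,xs.mean(),ys.mean(),.047);print('stripe travel',len(xs),(M.T@(p-np.array([.5437,-.0078,.047]))))
b=np.zeros((480,800,3),np.uint8);s=snap('scene')
b[:,:480]=cv2.resize(im[140:220,300:380],(480,480),interpolation=cv2.INTER_CUBIC);b[:320,480:]=cv2.resize(s[180:280,380:480],(320,320),interpolation=cv2.INTER_CUBIC)
cv2.imwrite('pics/c4.png',b[:,:,::-1])
E
```

```text
t: 13.95
tool_pos: [0.4067, 0.4044, 0.1732]
tool_rot: [-0.236, -3.132, 0.001]
contact_force: [0.3, 0.1, -0.7]
opening: 0.0002
stripe travel 147 [ 0.0278  0.0007 -0.    ]
```

View pics/c4.png

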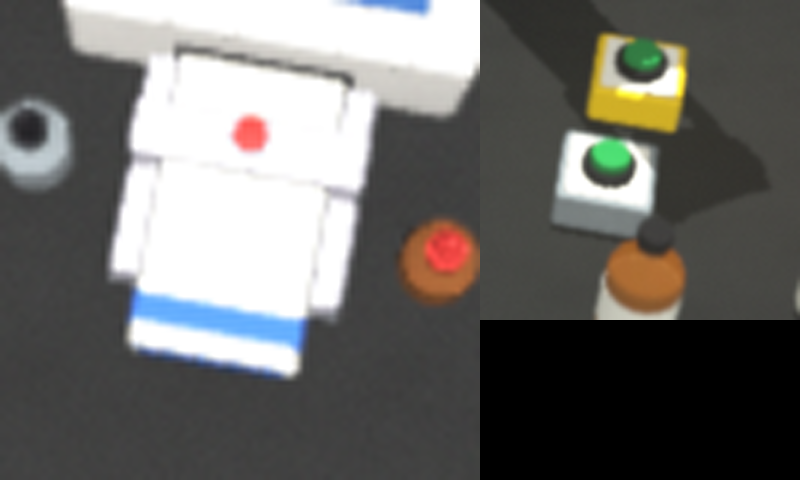

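The slide is half way in, with its stripe at crop (215,318). The pin is down, the green button is up at (610,155), and the bottles are in place. I'm handing in.

```bash
python3 -c "from station import *;print(finish_job())"
```

```text
the job is handed in; nothing more can be done
None
```

I pushed the slide in to its stop, let it spring back to the half-way latch, pressed the grey box's green button right down, then retracted and handed in at about 14 s. No verdict was reported.

- **Slide in:** The force rose to 17 N and motion stalled where the full 60 mm should be.
- **Slide latched:** In the last top view its stripe had moved 27.8 mm from rest. I read this as the 30 mm latch: that centroid is about 2 mm uncertain, because a strip of the blue front face also shows. I judged the pin down by eye.
- **Button:** It hit a hard stop at a measured tip height of 55.6 mm, with force up to 41 N. That disagrees with the expected 52 mm. Releasing in small steps showed the whole spring stroke of about 6 mm (5 N falling to about 0.5 N), so I took it as fully pressed with a height offset of about 4 mm. The last image shows it up again.
- **Bystanders:** The two dropper bottles and the amber bottle looked in place in the last crops, which did not show the other bystanders. The arm ended clear, reading under 1 N.

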